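Dock the blue cleaner cartridge on the rinse tank and hold its dosing valve open

TASK

The milk analyser is due for its daily rinse: take the blue cleaner cartridge from the drip tray, holding its thin wall gently, and set it in the dosing port on the steel rinse tank with its lugs in the entry slots. Push it down against the spring, turn it a quarter turn clockwise (seen from above) and finish still holding it there, because the valve springs shut if let go. Leave the red cartridge, the sample bottles and the beaker where they stand.

Things in the scene. Friction and masses are not known exactly. Their poses are not given: they have to be found in the camera images.
- blue_cart_mid (a point): blue cleaner cartridge, upright, 145 mm tall, 0.24 to 0.43 kg: point on its axis half-way up, 72.5 mm above its underside. Its blue body is rectangular, 60 mm long (x) by 46 mm wide (y), from 44 mm above the underside to the top; hold it across the 46 mm, 20 to 35 mm below the top. Its thin wall stands a grip of 60 N (on each side), no more. z up; half a turn makes no difference; yellow bar on the top along x
- blue_cart: the same cartridge: centre of its underside, same axes. Its foot is a round white collar 44 mm across and 34 mm high; two lugs stick out of it along +x and -x to 28 mm from the axis, 8 mm wide, 6 to 12 mm above the underside. A slot 10.5 mm wide and 9 mm deep crosses the underside along x
- red_cart_mid (a point): red cartridge of the same shape, half-way up; it and the blue one stand about 150 mm apart on a steel drip tray (floor 3 mm thick, rim 10 mm high), either may be left or right; leave it
- dock_mouth (a point): grey round dosing port on the rinse tank: middle of its mouth, 109 mm above the counter. 74 mm across, bore 47 mm, 4 mm lead-in. Entry slots for the lugs, 12.5 mm wide, along its +x and -x (yellow marks): the cartridge goes in with its x along this x, either way round. 21 mm below the mouth lies a spring disc, on which the underside comes to rest; a tongue on it fits the cartridge's slot
- tank: rinse tank, a steel box 170 (x) by 200 mm (y), 70 mm high, fixed, the port upright at its middle; origin under its centre, axes as the port's. When the cartridge is pushed down more than 7 mm from its rest on the disc, its lugs can turn clockwise (from above) under a ledge, up to 97 degrees; not before. Green marks: the quarter turn
- valve_push (a joint): how far the port's spring disc is pushed down, m: 0 at rest, 0.010 at the bottom; the spring pushes up with 6 N at first and 12 N at the bottom
- valve_turn (a joint): how far the tongue on the disc is turned clockwise seen from above, rad: 0 at rest (valve shut), 1.57 at the quarter turn (open); up to 0.1 rad of play to the cartridge; a light spring (0.2 N m at the quarter turn) brings it back to 0
- sample_a: white sample bottle, 32 mm across, 70 mm tall, origin under its centre; leave it standing
- sample_b: another such sample bottle; leave it standing
- beaker: steel beaker, 68 mm across, 85 mm tall, origin under its centre; leave it standing
Not all that is in view belongs to the job. Leave any turquoise look-alike of the blue_cart alone.

How it is judged:
By the outcome, as a careful person would: the job done as asked, in the order asked, and still so for the second after the job is handed in, while the arm keeps its last pose, push and grip.
It also fails if it takes over 45 s, if anything falls off the work surface, if the arm or the gripper's body presses on something with over 40 N, if the wrist force passes 120 N, or if a joint passes its speed limit or range.

ROBOT

A 6-joint arm with a two-finger parallel gripper is mounted at the origin on the work surface. World frame = base frame: x ahead of the robot, y to its left, z up, the work surface at z = 0. Lengths are in m, angles in rad, forces in N, time in s.
With the tool pointing down it reaches from about 0.35 to 0.975 m from the base axis. Payload 4.9 kg.
Tool frame: the origin (TCP) lies on the centre line of the jaws, within the pads' length; the fingertips stand ctrl.nose_length ahead of it and the grasp point (between the pads) lies 2 mm behind it (ctrl.nose_length is the distance from the TCP to the fingertips, in m); z points along the fingers, y is the direction in which the jaws open and shut (so a half turn about z gives the same grasp; the last joint's range is limited). The gripper opens to 85 mm and grips with 20 to 120 N. Pads are 22 mm wide; open, the fingers measure 114 mm over their backs; the gripper's body (76 mm by 85 mm) begins 54 mm behind the grasp point. The pads swing forward as they close: fully open they stand 13 mm farther back than shut.
Start: joints at [1.209, 0.053, 1.613, -0, 1.476, -0.119], TCP at [0.15, 0.607, 0.248] pointing down, gripper open.
Joint ranges: [-3.01, 3.01], [-1.01, 2.22], [0.06, 2.58], [-1.02, 4.17], [0.09, 2.62], [-3.14, 3.14]. Speed limits (rad/s): [2.57, 2.57, 3.14, 3.14, 3.14, 3.14].

INTERFACE

Orientations are given as a rotation vector (axis times angle).
In Python, from station import sensors, get_image, order, ctrl gives the robot as it stands.
- The arm moves only by the tool move_arm, never from a script. Its argument "increments" is a list of rows, each a list of 5 numbers: the shift along the tool's x, y, z in cm, then the turn about the tool's z in degrees, then the finger opening in cm, from 0 to 8.54. In form: [[dx, dy, dz, twist, gripper], ...]. A call has 1 to 5 rows; each row is the pose to reach, as a shift and turn from the pose commanded when the call began, along the tool's axes at that moment; what a row does not reach only later rows make up. A row lasts 1/8 s, in which the tool goes at most 62.5 mm and 10.7 degrees, less where a joint would pass 70% of its speed; a pose out of reach is approached as far as the arm can. A call with a gripper value outside its range is refused whole. The fingers move at their own pace and stop on an object; "newtons" is the grip in N (left out, the last holds). Time passes only in rows, so rows that repeat a pose let the fingers close. It gives the time, the measured TCP pose, the force and the opening at its end, in the units of the state.
- sensors.get_obs(): the state, without advancing time (a new reading comes with each control period).
- get_image(name): name is "side" or "top"; returns a dict with "image" (400x640x3 uint8, red, green, blue), "K" (3x3 intrinsics, pixels), "D" ([k1, k2, p1, p2, k3] as OpenCV has them; the pictures are not rectified), "R" (3x3) and "t" (3): a world point X has camera coordinates R X + t. Camera axes: x right, y down, z forward; pixel columns grow to the right and rows downward; lengths in m; the calibration is good to about 2 mm. A picture is of the moment at which its call begins. There is no depth.
- order.finish_job(): hands the job in, once; it reports no verdict.
The state is a dict: "t": time; "q": joint angles; "dq": joint speeds; "effort": joint torques, N m; "tool_pos": TCP position; "tool_rot": TCP orientation; "contact_force": force on the tool from outside, world axes, zero at the start; "wrist_torque": the same for the moment, N m; "opening": finger opening in m.
Only numpy, scipy, OpenCV 4.12 (cv2) and the standard library are available. Lean on these libraries where they do the work, as an engineer would, in place of code of your own. Each camera call takes 0.05 s, during which the arm holds its last target.

## Working session

There is one attempt and no reset: what is moved stays moved. The work goes in short steps, Python scripts to look and compute and a tool call to move; the robot and the scene stay as the last step left them, time stands still between calls to the robot, and variables do not carry over. Pictures are saved under pics/ and viewed, and the job is handed in when it is done.

Besides the shell and the picture viewer there is one more tool, called in YAML: its name, and indented under it one key for each argument. move_arm: Moves the arm, as the interface text tells. Its arguments: {"type":"object","properties":{"increments":{"type":"array"},"newtons":{"type":"number"}},"required":["increments"]}

```bash
mkdir -p pics; ls
python3 - <<'E'
from station import sensors,get_image,order,ctrl
import cv2,numpy as np
print(sensors.get_obs(), ctrl.nose_length)
for n in ("side","top"):
    d=get_image(n); cv2.imwrite(f"pics/{n}0.png",d["image"][...,::-1]); print(n,d["K"],d["D"],d["R"],d["t"])
    np.savez(f"{n}0.npz",**d)
E
```

```text
pics
{'t': 0.0, 'q': array([ 1.20899098e+00,  5.33929190e-02,  1.61431811e+00, -1.61488518e-05,
        1.47599352e+00, -1.19017869e-01]), 'dq': array([-3.75758757e-04, -1.42348340e-04, -1.10366056e-03,  2.46985110e-04,
       -2.81784189e-05,  5.47597475e-04]), 'effort': array([ 2.62727852e-03, -3.93672502e+01, -3.70187473e+01,  5.53565189e-05,
        6.78362310e-03,  1.02606222e-06]), 'tool_pos': array([0.15005762, 0.60610404, 0.24702622]), 'tool_rot': array([-0.38037208, -3.11798812,  0.00322746]), 'contact_force': array([ 0.50312947, -0.30164374, -0.86140251]), 'wrist_torque': array([-0.0426358 ,  0.00949555,  0.01664889]), 'opening': 0.08576551981354022} 0.017
side [[379.0342541    0.         316.87948216]
 [  0.         379.0342541  200.86915838]
 [  0.           0.           1.        ]] [-0.05249012  0.          0.          0.          0.        ] [[ 0.72374332 -0.68993401  0.0136624 ]
 [-0.38209884 -0.41715244 -0.82461162]
 [ 0.57462691  0.59158676 -0.56553428]] [-0.41151626  0.25559448  0.70510071]
top [[417.19561245   0.         315.90695477]
 [  0.         417.19561245 204.33339938]
 [  0.           0.           1.        ]] [0.00818502 0.         0.         0.         0.        ] [[-0.00372767 -0.99992039  0.01205515]
 [-0.9835621   0.00148978 -0.18056404]
 [ 0.18053171 -0.01253007 -0.98348935]] [-0.02801381  0.53782749  1.06401382]
```

View pics/side0.png

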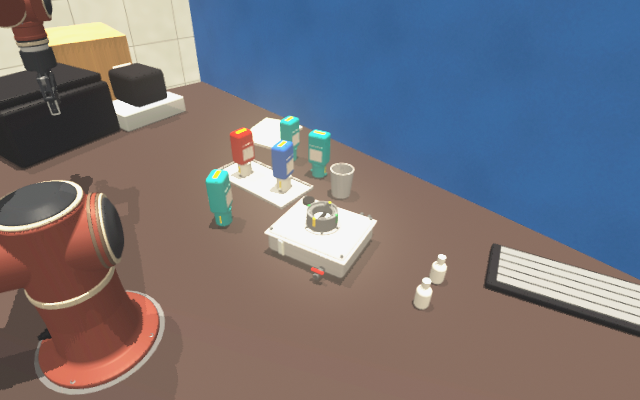

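View pics/top0.png

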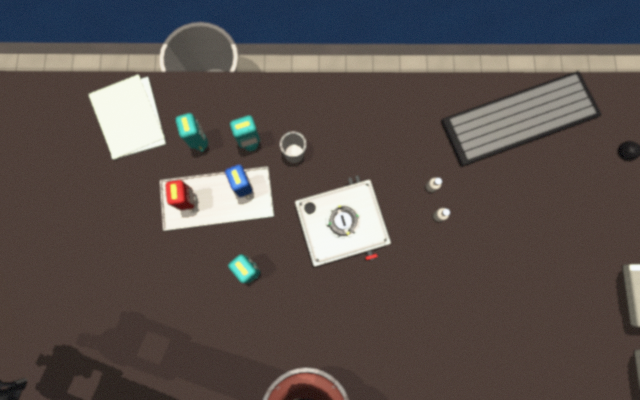

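View enlarged.

The side view shows the blue cartridge at about (283,160), red at (242,150), the tank port at (322,215), and turquoise look-alikes around them. In the top view the blue top is at (238,178), red at (178,192) and the port at (343,220). I'll zoom in.

Run:
```python
import cv2
a=cv2.imread("pics/top0.png")[140:290,150:410]; cv2.imwrite("pics/topz.png",cv2.resize(a,None,fx=3,fy=3,interpolation=cv2.INTER_CUBIC))
a=cv2.imread("pics/side0.png")[110:290,200:390]; cv2.imwrite("pics/sidez.png",cv2.resize(a,None,fx=3.2,fy=3.2,interpolation=cv2.INTER_CUBIC))
```

```text
(no output)
```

View pics/topz.png

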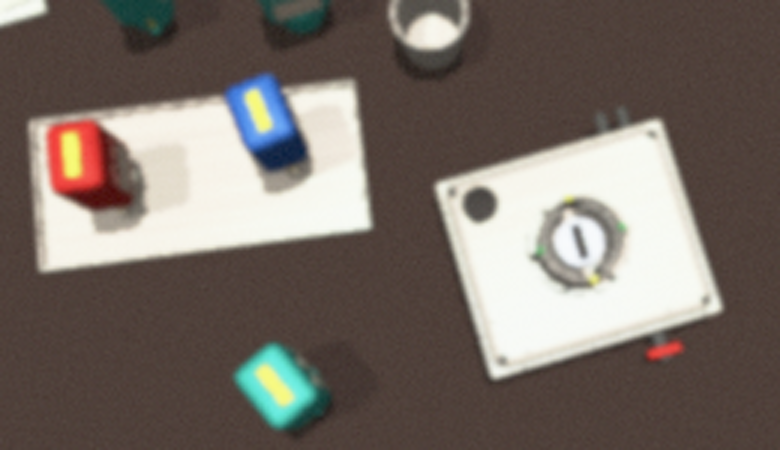

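View pics/sidez.png

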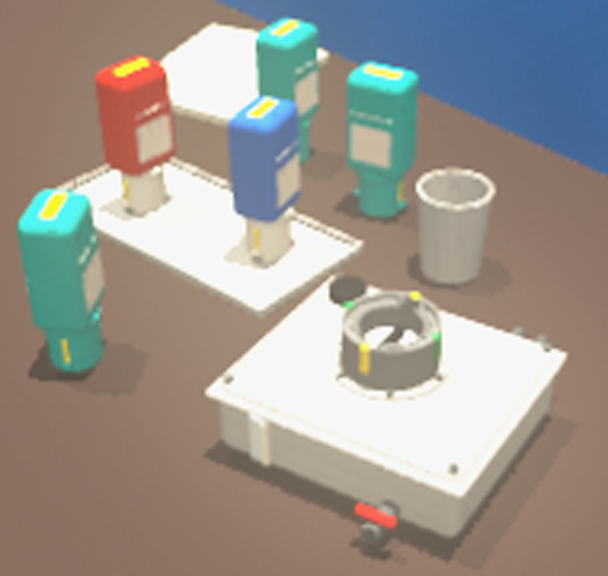

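```bash
cat > h.py <<'E'
import cv2,numpy as np
def load(n,i=0): return dict(np.load(f"{n}{i}.npz"))
def ray(d,uv):
    p=cv2.undistortPoints(np.array(uv,float).reshape(-1,1,2),d["K"],d["D"])[:,0]
    v=np.c_[p,np.ones(len(p))]@d["R"]; c=-d["R"].T@d["t"]; return c,v
def onplane(d,uv,z):
    c,v=ray(d,uv); s=(z-c[2])/v[:,2]; return c+v*s[:,None]
def tri(ds,uvs):
    A=np.zeros((3,3));b=np.zeros(3);L=[]
    for d,uv in zip(ds,uvs):
        c,v=ray(d,uv);v=v[0]/np.linalg.norm(v[0]);P=np.eye(3)-np.outer(v,v);A+=P;b+=P@c;L.append((c,P))
    X=np.linalg.solve(A,b); return X,[np.linalg.norm(P@(X-c))*1e3 for c,P in L]
def blobs(d,col,roi,minA=4):
    hsv=cv2.cvtColor(d["image"],cv2.COLOR_RGB2HSV)
    lo,hi={"y":((23,110,140),(34,255,255)),"g":((45,80,60),(78,255,255)),"b":((104,110,60),(125,255,255)),"w":((0,0,190),(179,60,255))}[col]
    m=cv2.inRange(hsv,lo,hi); k=np.zeros_like(m);x0,y0,x1,y1=roi;k[y0:y1,x0:x1]=m[y0:y1,x0:x1]
    n,l,s,c=cv2.connectedComponentsWithStats(k)
    out=[]
    for i in range(1,n):
        if s[i,4]>=minA:
            ys,xs=np.where(l==i); out.append((c[i],s[i,4],np.c_[xs,ys].astype(float)))
    return out
def axis(P):
    q=P[:,:2]-P[:,:2].mean(0); w,v=np.linalg.eigh(q.T@q); a=np.degrees(np.arctan2(v[1,1],v[0,1])); return (a+90)%180-90, np.sqrt(w/len(P)*12)
E
python3 - <<'E'
from h import *
T,S=load("top"),load("side")
def rep(d,col,roi,z):
    for c,n,p in blobs(d,col,roi):
        P=onplane(d,p,z); print(col,c.round(1),n,onplane(d,c,z)[0].round(4),axis(P)[0].round(1),axis(P)[1].round(4))
rep(T,"y",(225,160,252,195),.148); rep(S,"y",(270,135,296,160),.148)
print('red bar');rep(T,"y",(165,175,190,215),.148)
print('dock');rep(T,"y",(320,195,370,245),.109);rep(T,"g",(320,195,370,245),.109)
rep(S,"y",(300,190,350,235),.109);rep(S,"g",(300,190,350,235),.109)
rep(T,"w",(325,205,360,238),.088)
bt=blobs(T,"y",(225,160,252,195))[0][0];bs=blobs(S,"y",(270,135,296,160))[0][0]
print(tri([T,S],[bt,bs]))
b=blobs(T,"b",(220,155,260,200),20);print([(x[0],x[1]) for x in b])
# tank corners
hsv=cv2.cvtColor(T["image"],cv2.COLOR_RGB2HSV); g=cv2.inRange(hsv,(0,0,150),(179,70,255)); k=np.zeros_like(g);k[172:272,290:395]=g[172:272,290:395]
cn=max(cv2.findContours(k,cv2.RETR_EXTERNAL,cv2.CHAIN_APPROX_NONE)[0],key=cv2.contourArea)
r=cv2.minAreaRect(cn);P=onplane(T,cv2.boxPoints(r),.07);print('tank',r,P.round(4),P.mean(0),axis(onplane(T,cn[:,0],.07)),[np.degrees(np.arctan2(*(P[(i+1)%4]-P[i])[1::-1])).round(1) for i in range(4)])
E
```

```text
y [235.6 176.1] 29 [0.5903 0.1685 0.148 ] 22.7 [0.0063 0.0275]
y [281.8 143.4] 13 [0.5887 0.1663 0.148 ] 20.7 [0.0081 0.028 ]
red bar
y [173.4 191.3] 67 [0.5523 0.3177 0.148 ] 10.4 [0.0115 0.0346]
dock
y [329.5 202. ] 8 [ 0.5233 -0.0884  0.109 ] 42.3 [0.0071 0.0102]
y [313.4 220.8] 20 [ 0.4455 -0.1159  0.109 ] 48.7 [0.0055 0.0306]
g [308.2 204.6] 5 [ 0.4791 -0.0624  0.109 ] 13.6 [0.0052 0.0075]
g [336.4 214.8] 5 [ 0.4988 -0.1346  0.109 ] 35.2 [0.0035 0.01  ]
w [341.1 221.5] 455 [ 0.4859 -0.0931  0.088 ] 80.7 [0.1049 0.1176]
w [342.7 220.5] 226 [ 0.4886 -0.0974  0.088 ] 26.6 [0.0383 0.0489]
(array([0.59072212, 0.16884808, 0.14640265]), [np.float64(0.025539280397179724), np.float64(0.025539280396879714)])
[(array([238.6505102 , 180.89030612]), np.int32(392))]
tank ((342.2752380371094, 221.91741943359375), (68.58036041259766, 80.45740509033203), 73.3007583618164) [[ 0.5439  0.0285  0.07  ]
 [ 0.606  -0.1755  0.07  ]
 [ 0.4318 -0.2215  0.07  ]
 [ 0.3734 -0.0227  0.07  ]] [ 0.48876019 -0.09778905  0.07      ] (np.float64(-74.3592328063836), array([0.25279267, 0.28384518])) [np.float64(-73.0), np.float64(-165.2), np.float64(106.4), np.float64(16.7)]
```

```bash
python3 - <<'E'
from h import *
T,S=load("top"),load("side")
def soft(d,roi,z,f,th):
    x0,y0,x1,y1=roi; I=d["image"][y0:y1,x0:x1].astype(float); w=f(I); w=np.clip(w-th,0,None)
    ys,xs=np.mgrid[y0:y1,x0:x1]; uv=np.c_[xs.ravel(),ys.ravel()]; w=w.ravel(); k=w>0; uv=uv[k];w=w[k]
    n=len(w); P=onplane(d,uv,z); m=(P*w[:,None]).sum(0)/w.sum(); q=(P-m)[:,:2]; C=(q*w[:,None]).T@q/w.sum(); e,v=np.linalg.eigh(C)
    a=np.degrees(np.arctan2(v[1,1],v[0,1])); return (uv*w[:,None]).sum(0)/w.sum(),n,m.round(4),round((a+90)%180-90,1),np.sqrt(e).round(4)
Y=lambda I:np.minimum(I[...,0],I[...,1])-I[...,2]
for th in (20,40,80): print('bar',soft(T,(222,160,255,195),.148,Y,th))
for th in (20,40,80): print('barS',soft(S,(268,135,298,156),.148,Y,th))
G=lambda I:I[...,1]-np.maximum(I[...,0],I[...,2])
ly=[]
for th in (25,40):
  a=soft(T,(330,200,348,214),.108,Y,th);b=soft(T,(336,226,358,242),.108,Y,th)
  c=soft(T,(322,214,335,232),.108,G,th/2);e=soft(T,(350,206,366,222),.108,G,th/2)
  for q in(a,b,c,e):print(q)
  print('mid',(a[2]+b[2])/2,(c[2]+e[2])/2,np.degrees(np.arctan2(*(a[2]-b[2])[1::-1])),np.degrees(np.arctan2(*(c[2]-e[2])[1::-1]))-90)
# blue top face: bright blue + yellow
B=lambda I:(I[...,2]-I[...,0])
sub=T["image"][165:195:1,228:250]; 
V=sub.max(2); print(V[::2,::1])
E
python3 - <<'E'
import cv2
a=cv2.imread("pics/top0.png")[160:200,222:262]; cv2.imwrite("pics/bz.png",cv2.resize(a,None,fx=14,fy=14,interpolation=cv2.INTER_NEAREST))
E
```

```text
bar (array([235.69379116, 176.41815616]), 62, array([0.5895, 0.1682, 0.148 ]), np.float64(23.3), array([0.0026, 0.0091]))
bar (array([235.70913855, 176.45954799]), 56, array([0.5894, 0.1681, 0.148 ]), np.float64(23.5), array([0.0024, 0.0088]))
bar (array([235.70117012, 176.42214221]), 42, array([0.5895, 0.1681, 0.148 ]), np.float64(23.1), array([0.0018, 0.0083]))
barS (array([282.51689189, 143.13471284]), 74, array([0.5914, 0.1661, 0.148 ]), np.float64(5.0), array([0.0052, 0.0159]))
barS (array([281.69235193, 143.42783209]), 20, array([0.5884, 0.1662, 0.148 ]), np.float64(21.7), array([0.0024, 0.0089]))
barS (array([281.66376812, 143.47729469]), 14, array([0.5881, 0.166 , 0.148 ]), np.float64(20.5), array([0.002, 0.008]))
(array([339.21016949, 205.89830508]), 11, array([ 0.5228, -0.0875,  0.108 ]), np.float64(-76.6), array([0.0018, 0.0021]))
(array([347.574, 232.768]), 18, array([ 0.4547, -0.1074,  0.108 ]), np.float64(-45.2), array([0.0022, 0.0025]))
(array([329.53477218, 223.07673861]), 15, array([ 0.4792, -0.0626,  0.108 ]), np.float64(-40.9), array([0.0019, 0.0022]))
(array([356.
[... 1483 characters left out ...]
7 237 222 238 243 240 229 204
  167 139 145 191]
 [194 196 218 231 236 236 225 225 244 248 248 241 220 225 242 244 239 226
  198 161 133 154]
 [221 192 202 221 234 239 237 221 223 230 222 201 219 233 239 238 233 222
  197 155 117 113]
 [240 209 197 210 226 236 240 240 235 233 232 230 225 217 206 193 180 161
  139 112  88  80]
 [244 235 201 194 208 223 226 224 222 212 196 184 167 147 126 112  96  87
   78  74  68  68]
 [247 246 235 208 183 178 174 164 149 135 118 104  93  81  74  73  68  74
   67  67  68  67]
 [247 247 246 241 219 160 116  90  81  78  74  68  69  72  71  73  64  67
   72  67  69  70]
 [247 247 247 247 242 224 169 115  87  74  68  69  69  69  69  67  68  70
   65  67  67  74]]
```

View pics/bz.png

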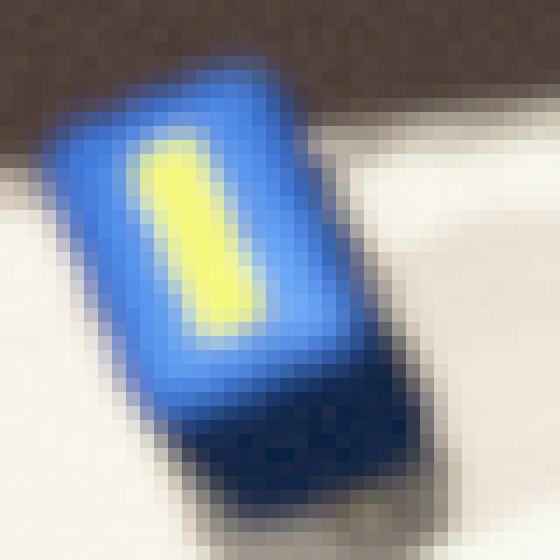

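```bash
cat >> h.py <<'E'
def go(x,y,z,yaw):
    from station import sensors
    o=sensors.get_obs(); R=cv2.Rodrigues(np.array(o["tool_rot"]))[0]; p=np.array(o["tool_pos"])
    cy=np.degrees(np.arctan2(R[1,0],R[0,0])); d=R.T@(np.array([x,y,z])-p)*100
    print("pos",p.round(4),"yaw",cy.round(2),"tilt",R[:,2].round(4),"F",o["contact_force"].round(1),"open",round(o["opening"],4),"t",o["t"],"q",np.round(o["q"],2))
    print("INC",d.round(2),"twist",round((cy-yaw+180)%360-180,2))
E
python3 -c "
from h import *
go(.589,.1675,.235,203)"
```

```text
pos [0.1501 0.6062 0.2472] yaw 166.09 tilt [-6.0e-04 -1.7e-03 -1.0e+00] F [ 0.6 -0.4  0.2] open 0.0856 t 0.1 q [ 1.21  0.05  1.61 -0.    1.48 -0.12]
INC [-53.15 -32.03   1.27] twist -36.91
```

move_arm:
  increments:
    - [-5.0,-3.0,0.1,-5,8.5]
    - [-10.2,-6.1,0.2,-12,8.5]
    - [-15.4,-9.2,0.4,-20,8.5]
    - [-20.6,-12.4,0.5,-28,8.5]
    - [-25.6,-15.5,0.6,-36.9,8.5]

```text
t: 0.72
tool_pos: [0.3624, 0.3929, 0.2418]
tool_rot: [0.634, -3.077, 0.0]
contact_force: [0.1, 0.6, 0.4]
opening: 0.0852
```

```bash
python3 -c "
from h import *
go(.589,.1675,.235,203)"
```

```text
pos [0.3624 0.3929 0.2418] yaw -156.72 tilt [-3.e-04 -3.e-04 -1.e+00] F [0.1 0.6 0.4] open 0.0852 t 0.725 q [ 0.69 -0.16  1.83 -0.    1.47 -1.29]
INC [-11.91 -29.66   0.68] twist 0.28
```

move_arm:
  increments:
    - [-2.3,-5.7,0.1,0,8.5]
    - [-4.6,-11.4,0.3,0,8.5]
    - [-6.9,-17.1,0.4,0,8.5]
    - [-9.2,-22.8,0.5,0,8.5]
    - [-11.2,-28.0,0.6,0,8.5]

```text
t: 1.35
tool_pos: [0.575, 0.1788, 0.2358]
tool_rot: [0.625, -3.078, -0.0]
contact_force: [0.7, 0.8, 0.2]
opening: 0.0851
```

move_arm:
  increments:
    - [0,0,0,0,8.5]
    - [0,0,0,0,8.5]
    - [0,0,0,0,8.5]

```text
t: 1.72
tool_pos: [0.5731, 0.1817, 0.2361]
tool_rot: [0.628, -3.078, -0.0]
contact_force: [0.4, 0.2, 0.5]
opening: 0.0852
```

```bash
python3 -c "
from h import *
go(.589,.1675,.235,203)
go(.589,.1675,.1185,203)
from station import get_image
d=get_image('side');cv2.imwrite('pics/s1.png',cv2.resize(d['image'][60:240,200:390,::-1],None,fx=3,fy=3))"
```

```text
pos [0.5731 0.1817 0.2361] yaw -156.92 tilt [-5.e-04  1.e-04 -1.e+00] F [0.4 0.2 0.5] open 0.0852 t 1.725 q [ 0.18  0.    1.68  0.    1.46 -1.79]
INC [-0.91 -1.93  0.11] twist 0.08
pos [0.5731 0.1817 0.2361] yaw -156.92 tilt [-5.e-04  1.e-04 -1.e+00] F [0.4 0.2 0.5] open 0.0852 t 1.725 q [ 0.18  0.    1.68  0.    1.46 -1.79]
INC [-0.92 -1.93 11.76] twist 0.08
```

View pics/s1.png

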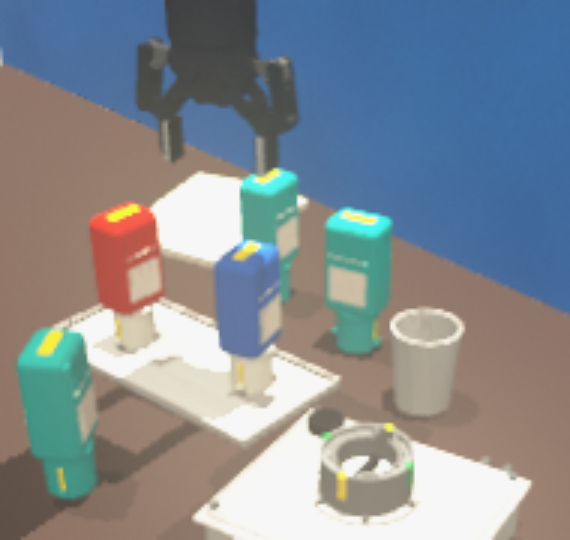

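The side view shows the open gripper above and behind the blue cartridge, and nothing has been disturbed.

move_arm:
  increments:
    - [-0.9,-1.9,0.1,0,8.5]
    - [-0.9,-1.9,3,0,8.5]
    - [-0.9,-1.9,6,0,8.5]
    - [-0.9,-1.9,9,0,8.5]
    - [-0.9,-1.9,11.7,0,8.5]

```text
t: 2.4
tool_pos: [0.59, 0.1663, 0.1181]
tool_rot: [0.627, -3.078, 0.001]
contact_force: [-1.3, -0.4, 0.4]
opening: 0.0851
```

move_arm:
  increments:
    - [0,0,0,0,8.5]
    - [0,0,0,0,8.5]

```text
t: 2.65
tool_pos: [0.5906, 0.1666, 0.1206]
tool_rot: [-0.626, 3.077, -0.0]
contact_force: [0.3, -0.5, -0.8]
opening: 0.0849
```

```bash
python3 -c "
from h import *
go(.589,.1675,.1185,203)
from station import get_image
a=get_image('side');b=get_image('top')
cv2.imwrite('pics/s2.png',np.hstack([cv2.resize(a['image'][100:200,240:330,::-1],(400,444),interpolation=2),cv2.resize(b['image'][140:220,200:272,::-1],(400,444),interpolation=2)]))"
```

```text
pos [0.5906 0.1666 0.1206] yaw -157.01 tilt [ 1.8e-03  2.0e-04 -1.0e+00] F [ 0.3 -0.5 -0.8] open 0.0849 t 2.65 q [ 0.15  0.13  1.75 -0.    1.26 -1.82]
INC [0.12 0.15 0.21] twist -0.01
```

View pics/s2.png

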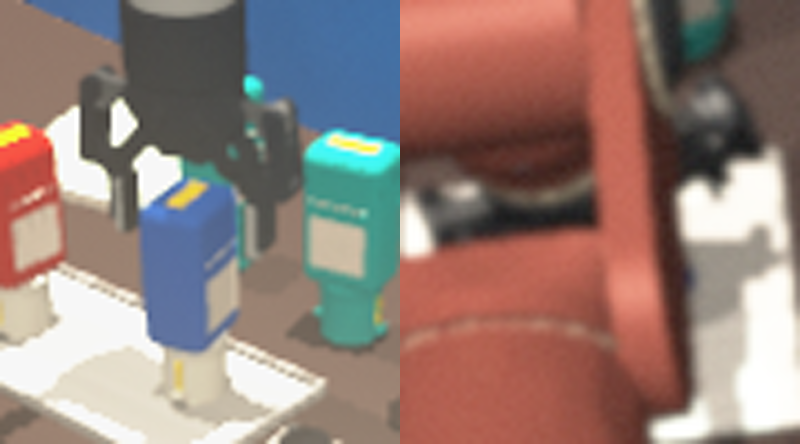

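```bash
python3 -c "
from h import *
from station import sensors
S=load('side');o=sensors.get_obs();R=cv2.Rodrigues(o['tool_rot'])[0];p=o['tool_pos']
pts={'tcp':p,'tipL':p+R@[0,.0425,.017],'tipR':p+R@[0,-.0425,.017],'bodybot':p+R@[0,0,-.056],'ctop':np.array([.589,.1675,.148])}
for c in [(.03,.023),(.03,-.023),(-.03,.023),(-.03,-.023)]:
  a=np.radians(23);pts['c%s'%(c,)]=np.array([.589+c[0]*np.cos(a)-c[1]*np.sin(a),.1675+c[0]*np.sin(a)+c[1]*np.cos(a),.148])
for k,v in pts.items():
  u=cv2.projectPoints(v,cv2.Rodrigues(S['R'])[0],S['t'],S['K'],S['D'])[0].ravel();print(k,u.round(1),((u-[240,100])*4.44).round(0))
"
```

```text
tcp [282.6 151.6] [189. 229.]
tipL [269.9 154.1] [133. 240.]
tipR [296.2 159.9] [250. 266.]
bodybot [281.9 133.4] [186. 148.]
ctop [281.6 143.2] [185. 192.]
c(0.03, 0.023) [279.4 137.6] [175. 167.]
c(0.03, -0.023) [293.7 140.5] [238. 180.]
c(-0.03, 0.023) [269.1 146. ] [129. 204.]
c(-0.03, -0.023) [283.9 149.2] [195. 218.]
```

move_arm:
  increments:
    - [0.1,0.1,0.2,0,6.0]
    - [0.1,0.1,0.2,0,5.0]
    - [0.1,0.1,0.2,0,4.4]
    - [0.1,0.1,0.2,0,4.0]
    - [0.1,0.1,0.2,0,4.0]
  newtons: 35

```text
t: 3.38
tool_pos: [0.5885, 0.1674, 0.1178]
tool_rot: [-0.626, 3.078, 0.001]
contact_force: [-1.1, 1.5, 2.2]
opening: 0.0459
```

move_arm:
  increments:
    - [0,0,0,0,4.0]
    - [0,0,0,0,4.0]
    - [0,0,0,0,4.0]

```text
t: 3.75
tool_pos: [0.5886, 0.1674, 0.1178]
tool_rot: [-0.626, 3.078, 0.0]
contact_force: [-1.6, 1.4, 5.2]
opening: 0.0457
```

```bash
python3 -c "
from h import *
go(.589,.1675,.26,203)
from station import get_image
a=get_image('side')
cv2.imwrite('pics/s3.png',cv2.resize(a['image'][100:200,240:330,::-1],(500,555),interpolation=2))"
```

```text
pos [0.5886 0.1674 0.1178] yaw -157.01 tilt [ 5.e-04  4.e-04 -1.e+00] F [-1.6  1.4  5.2] open 0.0457 t 3.75 q [ 0.16  0.13  1.75  0.    1.25 -1.82]
INC [ -0.05  -0.   -14.22] twist -0.01
```

View pics/s3.png

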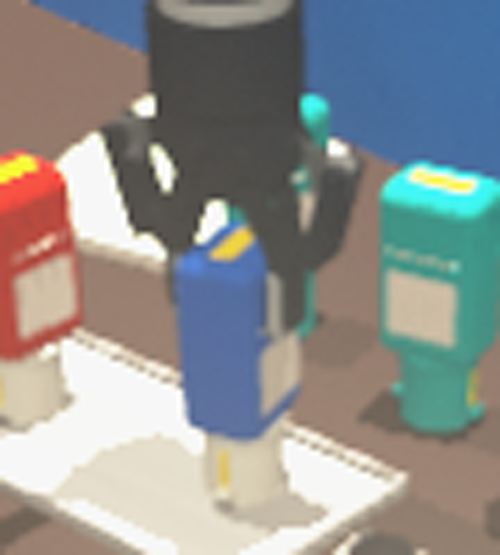

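The fingers stopped on the body at 45.7 mm. In the picture the right pad is centred on the side face at about (287,290), and the cartridge stands upright. Lifting.

move_arm:
  increments:
    - [0,0,-1,0,4.0]
    - [0,0,-3,0,4.0]
    - [0,0,-6,0,4.0]
    - [0,0,-10,0,4.0]
    - [0,0,-14,0,4.0]

```text
t: 4.42
tool_pos: [0.5881, 0.1669, 0.2591]
tool_rot: [-0.626, 3.079, -0.001]
contact_force: [0.5, -0.4, -2.9]
opening: 0.0457
```

move_arm:
  increments:
    - [0,0,0,0,4.0]
    - [0,0,0,0,4.0]

```text
t: 4.68
tool_pos: [0.5877, 0.167, 0.2561]
tool_rot: [0.626, -3.077, 0.0]
contact_force: [-0.1, 0.3, -2.9]
opening: 0.0455
```

```bash
python3 -c "
from h import *
go(.489,-.0973,.26,196.4)
from station import get_image
a=get_image('side');np.savez('side1.npz',**a)
cv2.imwrite('pics/s4.png',cv2.resize(a['image'][40:200,230:350,::-1],(450,600),interpolation=2))"
```

```text
pos [0.5877 0.167  0.2561] yaw -157.02 tilt [-1.7e-03 -5.0e-04 -1.0e+00] F [-0.1  0.3 -2.9] open 0.0455 t 4.675 q [ 0.16  0.02  1.64 -0.    1.49 -1.82]
INC [ 19.41 -20.47  -0.36] twist 6.58
```

View pics/s4.png

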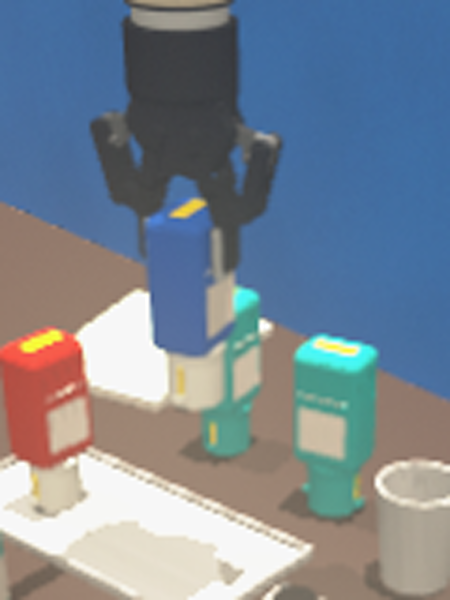

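move_arm:
  increments:
    - [3.4,-3.6,0,1,4.0]
    - [7.2,-7.6,0,2,4.0]
    - [11.0,-11.7,0,4,4.0]
    - [14.9,-15.8,0,5,4.0]
    - [18.6,-19.7,0,6.6,4.0]

```text
t: 5.35
tool_pos: [0.4921, -0.088, 0.2547]
tool_rot: [0.446, -3.106, -0.002]
contact_force: [0.2, 0.6, -3.5]
opening: 0.0454
```

move_arm:
  increments:
    - [0.4,-0.4,0,0,4.0]
    - [0.8,-0.8,0,0,4.0]
    - [0.8,-0.8,0,0,4.0]
    - [0.8,-0.8,0,0,4.0]

```text
t: 5.85
tool_pos: [0.4889, -0.0958, 0.257]
tool_rot: [0.45, -3.109, -0.001]
contact_force: [0.6, 0.4, -2.4]
opening: 0.0455
```

```bash
python3 -c "
from h import *
go(.489,-.0973,.26,196.4)
from station import get_image
a=get_image('side');np.savez('side2.npz',**a);b=get_image('top');np.savez('top2.npz',**b)
cv2.imwrite('pics/s5.png',np.hstack([cv2.resize(a['image'][100:260,260:380,::-1],(450,600),interpolation=2),cv2.resize(b['image'][160:280,280:350,::-1],(350,600),interpolation=2)]))"
```

```text
pos [ 0.4889 -0.0958  0.257 ] yaw -163.51 tilt [-5.e-04  4.e-04 -1.e+00] F [ 0.6  0.4 -2.4] open 0.0455 t 5.85 q [-0.34 -0.26  1.89  0.    1.51 -2.2 ]
INC [ 0.03 -0.15 -0.3 ] twist 0.09
```

View pics/s5.png

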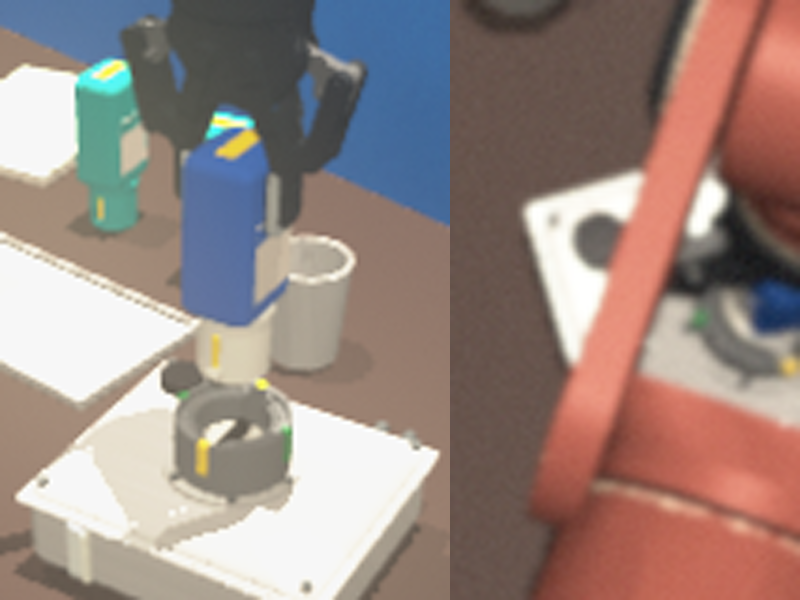

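Run:
```python
from h import *
S=load('side',2);S0=load('side',0)
I=S['image'].astype(float);Y=np.minimum(I[...,0],I[...,1])-I[...,2]
k=np.zeros(Y.shape);k[133:144,315:331]=1
for th in (60,90,120):
    w=np.clip(Y-th,0,None)*k; ys,xs=np.nonzero(w); ww=w[ys,xs]
    P=onplane(S,np.c_[xs,ys],.2872); m=(P*ww[:,None]).sum(0)/ww.sum(); uv=(np.c_[xs,ys]*ww[:,None]).sum(0)/ww.sum()
    print(th,len(xs),uv,m.round(4),axis(P)[0])
# collar edges rows; port edges rows
def edges(img,rows,x0,x1):
    for r in rows: print(r,' '.join('%d'%v for v in img[r,x0:x1].max(1)))
print('collar x from 305');edges(S['image'],(190,193,196),305,340)
print('port from 298');edges(S0['image'],(218,222),298,346)
v=lambda X:cv2.projectPoints(np.array(X,float),cv2.Rodrigues(S['R'])[0],S['t'],S['K'],S['D'])[0].ravel().round(1)
print('axis',[v((.4889,-.0958,z)) for z in (.142,.17,.287)],'port',[v((.489,-.0973,z)) for z in (.08,.09,.109)])
```

```text
60 43 [323.16158192 137.78907721] [ 0.4889 -0.0964  0.2872] 34.97051283171584
90 36 [323.25187713 137.92559727] [ 0.4885 -0.097   0.2872] 29.420414016285548
120 26 [323.30852995 138.03629764] [ 0.4882 -0.0975  0.2872] 18.447508540056106
collar x from 305
190 247 246 236 201 170 162 161 180 193 201 205 218 233 224 214 216 216 217 217 217 217 216 215 214 211 206 197 173 163 167 166 166 169 173 173
193 172 161 157 160 161 161 161 181 196 202 207 216 226 219 215 218 219 218 218 218 218 217 216 214 210 204 194 173 165 167 167 167 169 172 172
196 159 149 137 130 135 137 140 176 202 207 208 217 226 222 217 217 218 218 218 218 217 217 215 213 208 202 182 151 152 163 166 167 169 173 173
port from 298
218 247 247 247 247 247 247 247 247 234 137 139 139 139 139 214 247 247 247 247 237 188 213 209 192 192 194 198 198 224 226 219 217 209 197 174 149 140 135 143 162 247 247 247 247 247 247 247 247
222 247 247 247 247 247 247 247 246 186 138 138 138 140 140 185 218 224 182 141 143 143 143 144 143 143 143 142 142 142 142 142 141 142 142 142 141 141 139 142 196 246 247 247 247 247 247 247 247
axis [array([321.5, 197.1]), array([321.8, 186.6]), array([323. , 137.8])] port [array([321.4, 219.5]), array([321.5, 216. ]), array([321.7, 209.4])]
```

move_arm:
  increments:
    - [0,-0.1,0.5,0,4.0]
    - [0,-0.1,1.5,0,4.0]
    - [0,-0.1,2.5,0,4.0]
    - [0,-0.1,3.0,0,4.0]
    - [0,-0.1,3.0,0,4.0]

```text
t: 6.58
tool_pos: [0.4885, -0.0976, 0.2265]
tool_rot: [0.447, -3.108, -0.001]
contact_force: [-0.5, -0.4, -3.2]
opening: 0.0457
```

```bash
python3 -c "
from h import *
go(.489,-.097,.2028,196.4)
from station import get_image
a=get_image('side');np.savez('side2.npz',**a)
cv2.imwrite('pics/s6.png',cv2.resize(a['image'][120:260,260:380,::-1],(510,600),interpolation=2))"
```

```text
pos [ 0.4885 -0.0976  0.2265] yaw -163.62 tilt [-1.3e-03  4.0e-04 -1.0e+00] F [-0.5 -0.4 -3.2] open 0.0457 t 6.575 q [-0.35 -0.24  1.92 -0.    1.46 -2.2 ]
INC [-0.07  0.05  2.37] twist -0.02
```

View pics/s6.png

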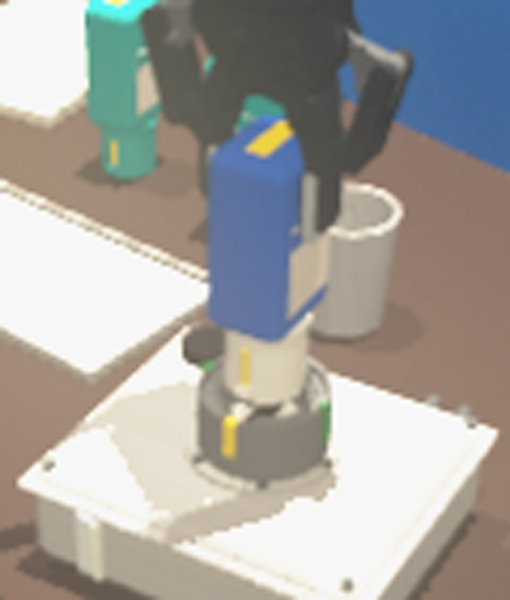

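The collar sits centred over the bore (about (265,395) in the crop) with the yellow marks aligned. Going in slowly.

move_arm:
  increments:
    - [0,0,0.3,0,4.0]
    - [0,0,0.5,0,4.0]
    - [0,0,0.7,0,4.0]
    - [0,0,0.9,0,4.0]
    - [0,0,0.9,0,4.0]

```text
t: 7.25
tool_pos: [0.4888, -0.0977, 0.2181]
tool_rot: [0.448, -3.109, -0.0]
contact_force: [0.1, 0.3, -2.4]
opening: 0.0457
```

```bash
python3 -c "
from h import *
go(.489,-.097,.2028,196.4)"
```

```text
pos [ 0.4888 -0.0977  0.2181] yaw -163.61 tilt [-4.e-04  2.e-04 -1.e+00] F [ 0.1  0.3 -2.4] open 0.0457 t 7.25 q [-0.35 -0.24  1.93  0.    1.44 -2.2 ]
INC [-0.04  0.06  1.53] twist -0.01
```

move_arm:
  increments:
    - [0,0,0.3,0,4.0]
    - [0,0,0.6,0,4.0]
    - [0,0,0.9,0,4.0]
    - [0,0,1.2,0,4.0]
    - [0,0,1.2,0,4.0]

```text
t: 7.88
tool_pos: [0.4887, -0.0976, 0.2059]
tool_rot: [0.448, -3.109, -0.001]
contact_force: [-1.4, -0.4, -1.9]
opening: 0.0454
```

```bash
python3 -c "
from h import *
go(.489,-.097,.2028,196.4)"
```

```text
pos [ 0.4887 -0.0976  0.2059] yaw -163.61 tilt [-7.e-04  3.e-04 -1.e+00] F [-1.4 -0.4 -1.9] open 0.0454 t 7.875 q [-0.35 -0.23  1.95  0.    1.42 -2.2 ]
INC [-0.05  0.05  0.31] twist -0.01
```

move_arm:
  increments:
    - [0,0,0.3,0,4.0]
    - [0,0,0.5,0,4.0]
    - [0,0,0.7,0,4.0]
    - [0,0,0.7,0,4.0]

```text
t: 8.38
tool_pos: [0.4892, -0.0977, 0.2001]
tool_rot: [-0.448, 3.109, -0.0]
contact_force: [-2.7, 1.5, 4.3]
opening: 0.0456
```

```bash
python3 -c "
from h import *
go(.489,-.097,.1938,196.4)"
```

```text
pos [ 0.4892 -0.0977  0.2001] yaw -163.61 tilt [ 8.e-04 -2.e-04 -1.e+00] F [-2.7  1.5  4.3] open 0.0456 t 8.375 q [-0.35 -0.22  1.95  0.    1.41 -2.2 ]
INC [-0.    0.08  0.63] twist -0.01
```

move_arm:
  increments:
    - [0,0,0.2,0,4.0]
    - [0,0,0.4,0,4.0]
    - [0,0,0.6,0,4.0]
    - [0,0,0.6,0,4.0]
  newtons: 42

```text
t: 8.88
tool_pos: [0.4893, -0.0977, 0.1942]
tool_rot: [-0.448, 3.109, -0.0]
contact_force: [-2.4, 1.7, 7.4]
opening: 0.0452
```

```bash
python3 -c "
from h import *
go(.489,-.097,.1938,196.4)"
```

```text
pos [ 0.4893 -0.0977  0.1942] yaw -163.61 tilt [ 9.e-04 -2.e-04 -1.e+00] F [-2.4  1.7  7.4] open 0.0452 t 8.875 q [-0.35 -0.22  1.96  0.    1.4  -2.2 ]
INC [0.   0.08 0.04] twist -0.01
```

move_arm:
  increments:
    - [0,0,0.1,0,4.0]
    - [0,0,0.1,0,4.0]

```text
t: 9.12
tool_pos: [0.4893, -0.0977, 0.1935]
tool_rot: [-0.448, 3.109, -0.001]
contact_force: [-3.2, 1.8, 7.2]
opening: 0.0457
```

```bash
python3 -c "
from h import *
go(.489,-.097,.1938,196.4)"
```

```text
pos [ 0.4893 -0.0977  0.1935] yaw -163.61 tilt [ 1.e-03 -2.e-04 -1.e+00] F [-3.2  1.8  7.2] open 0.0457 t 9.125 q [-0.35 -0.22  1.96  0.    1.4  -2.2 ]
INC [ 0.01  0.08 -0.03] twist -0.01
```

move_arm:
  increments:
    - [0,0,0,4,4.0]
    - [0,0,0,8,4.0]
    - [0,0,0,12,4.0]
    - [0,0,0,12,4.0]

```text
t: 9.62
tool_pos: [0.4894, -0.0978, 0.1936]
tool_rot: [-0.12, 3.138, -0.001]
contact_force: [-3.6, 2.0, 8.1]
opening: 0.0454
```

```bash
python3 -c "
from h import *
go(.489,-.097,.1938,106.4)
from station import sensors;print(sensors.get_obs()['wrist_torque'])
from station import get_image
a=get_image('side');np.savez('side2.npz',**a)
cv2.imwrite('pics/s7.png',cv2.resize(a['image'][120:260,260:380,::-1],(510,600),interpolation=2))"
```

```text
pos [ 0.4894 -0.0978  0.1936] yaw -175.62 tilt [ 1.4e-03 -4.0e-04 -1.0e+00] F [-3.6  2.   8.1] open 0.0454 t 9.625 q [-0.35 -0.22  1.96  0.    1.4  -1.99]
INC [ 0.03  0.08 -0.02] twist 77.98
[0.35475703 0.6555116  0.04336529]
```

View pics/s7.png

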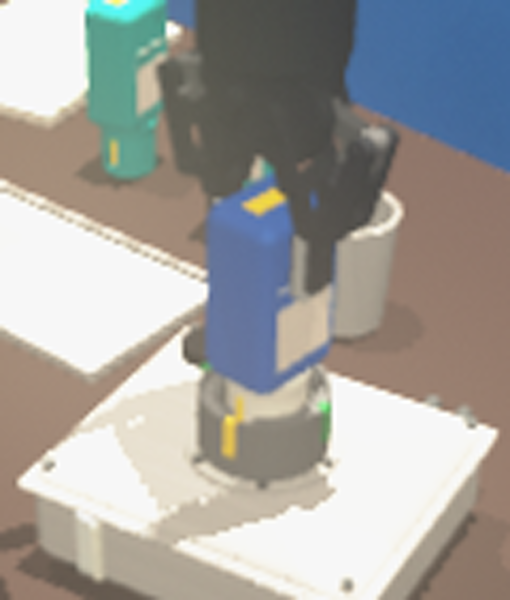

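The turn is free (wrist torque about 0.04 N m) and the body has turned with the tool. Continuing.

move_arm:
  increments:
    - [0,0,0,7,4.0]
    - [0,0,0,14,4.0]
    - [0,0,0,21,4.0]
    - [0,0,0,28,4.0]
    - [0,0,0,35,4.0]

```text
t: 10.3
tool_pos: [0.4893, -0.0972, 0.1934]
tool_rot: [0.834, 3.028, 0.002]
contact_force: [-3.9, 4.1, 8.4]
opening: 0.0454
```

move_arm:
  increments:
    - [0,0,0,7,4.0]
    - [0,0,0,14,4.0]
    - [0,0,0,21,4.0]
    - [0,0,0,28,4.0]
    - [0,0,0,28,4.0]

```text
t: 10.92
tool_pos: [0.4892, -0.0969, 0.1934]
tool_rot: [-1.538, -2.739, -0.003]
contact_force: [-2.1, 4.2, 8.5]
opening: 0.0454
```

```bash
python3 -c "
from h import *
go(.489,-.097,.1938,106.4)
from station import sensors;print(sensors.get_obs()['wrist_torque'])
from station import get_image
a=get_image('side');np.savez('side2.npz',**a)
cv2.imwrite('pics/s8.png',cv2.resize(a['image'][120:260,260:380,::-1],(510,600),interpolation=2))"
```

```text
pos [ 0.4892 -0.0969  0.1934] yaw 121.39 tilt [ 7.0e-04  1.9e-03 -1.0e+00] F [-2.1  4.2  8.5] open 0.0454 t 10.925 q [-0.35 -0.22  1.96  0.    1.4  -0.89]
INC [ 0.   -0.02 -0.04] twist 14.99
[0.86967285 0.73959534 0.19243582]
```

View pics/s8.png

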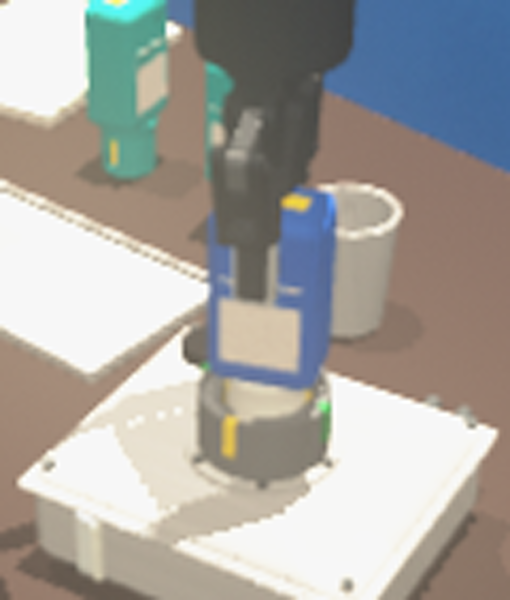

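move_arm:
  increments:
    - [0,0,0,6,4.0]
    - [0,0,0,12,4.0]
    - [0,0,0,18,4.0]
    - [0,0,0,18,4.0]

```text
t: 11.48
tool_pos: [0.4892, -0.0967, 0.1933]
tool_rot: [-1.946, -2.465, -0.004]
contact_force: [-2.8, 4.3, 8.1]
opening: 0.0457
```

```bash
python3 -c "
from h import *
go(.489,-.097,.1938,106.4)
from station import sensors;print(sensors.get_obs()['wrist_torque'])"
```

```text
pos [ 0.4892 -0.0967  0.1933] yaw 103.4 tilt [ 7.0e-04  2.4e-03 -1.0e+00] F [-2.8  4.3  8.1] open 0.0457 t 11.475 q [-0.35 -0.22  1.96  0.    1.4  -0.58]
INC [-0.02 -0.03 -0.05] twist -3.0
[1.02696846 0.69227995 0.13734398]
```

move_arm:
  increments:
    - [0,0,0,2,4.0]
    - [0,0,0,2,4.0]

```text
t: 11.72
tool_pos: [0.4893, -0.0967, 0.1934]
tool_rot: [-1.989, -2.431, -0.004]
contact_force: [-2.7, 4.9, 7.9]
opening: 0.0457
```

```bash
python3 -c "
from h import *
go(.489,-.097,.1938,106.4)
from station import sensors;print(sensors.get_obs()['wrist_torque'])"
```

```text
pos [ 0.4893 -0.0967  0.1934] yaw 101.43 tilt [ 7.0e-04  2.4e-03 -1.0e+00] F [-2.7  4.9  7.9] open 0.0457 t 11.725 q [-0.35 -0.22  1.96  0.    1.4  -0.55]
INC [-0.02 -0.03 -0.04] twist -4.97
[1.03863295 0.69830513 0.14868985]
```

move_arm:
  increments:
    - [0,0,0,1.5,4.0]
    - [0,0,0,1.5,4.0]
    - [0,0,0,1.5,4.0]

```text
t: 12.1
tool_pos: [0.4892, -0.0967, 0.1934]
tool_rot: [-2.02, -2.405, -0.004]
contact_force: [-2.7, 5.6, 7.8]
opening: 0.0458
```

```bash
python3 -c "
from h import *
go(.489,-.097,.1938,106.4)
from station import sensors;print(sensors.get_obs()['wrist_torque'])
from station import get_image
a=get_image('side');np.savez('side3.npz',**a);b=get_image('top')
cv2.imwrite('pics/s9.png',cv2.resize(a['image'][120:260,260:380,::-1],(510,600),interpolation=2))
cv2.imwrite('pics/s9f.png',np.vstack([a['image'][:300],b['image'][:300]])[...,::-1])"
```

```text
pos [ 0.4892 -0.0967  0.1934] yaw 99.94 tilt [ 8.0e-04  2.4e-03 -1.0e+00] F [-2.7  5.6  7.8] open 0.0458 t 12.1 q [-0.35 -0.22  1.96  0.    1.4  -0.52]
INC [-0.03 -0.03 -0.04] twist -6.46
[1.04168269 0.7489781  0.16621842]
```

View pics/s9.png

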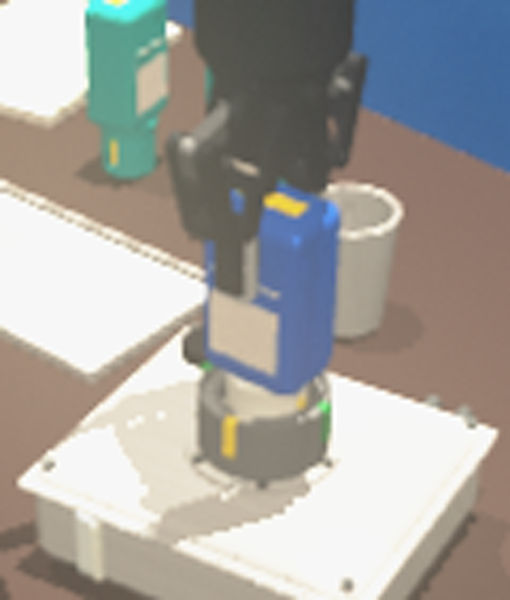

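View pics/s9f.png

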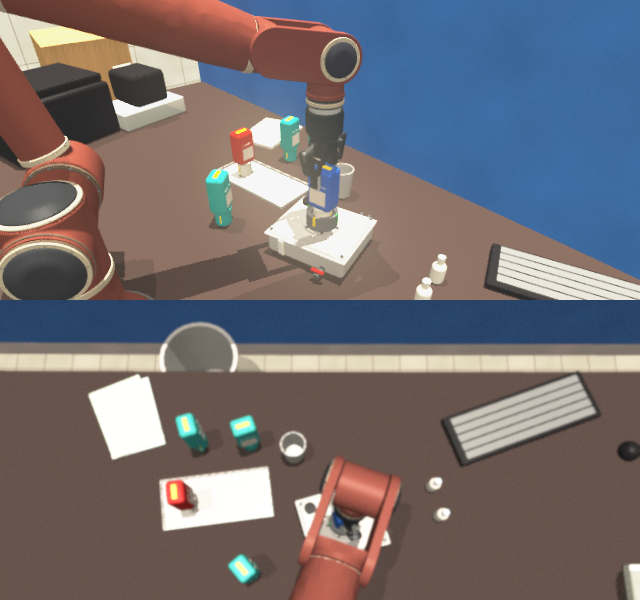

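Run:
```python
from h import *
S=load('side',3)
I=S['image'].astype(float);Y=np.minimum(I[...,0],I[...,1])-I[...,2]
k=np.zeros(Y.shape);k[162:173,318:336]=1
for th in (40,70,100):
    w=np.clip(Y-th,0,None)*k; ys,xs=np.nonzero(w); ww=w[ys,xs]
    P=onplane(S,np.c_[xs,ys],.2236); m=(P*ww[:,None]).sum(0)/ww.sum()
    print(th,len(xs),m.round(4),axis(P))
# body front-bottom edges: label-face directions
```

```text
40 32 [ 0.4894 -0.1078  0.2236] (np.float64(-85.3865673419624), array([0.01270023, 0.02215886]))
70 28 [ 0.4892 -0.108   0.2236] (np.float64(-84.05640863368126), array([0.01150805, 0.02166811]))
100 17 [ 0.489  -0.1079  0.2236] (np.float64(-85.45330344323796), array([0.00797611, 0.01877605]))
```

```bash
python3 -c "
from station import order;print(order.finish_job())
from h import *
go(.489,-.097,.1938,106.4)"
```

```text
the job is handed in; nothing more can be done
None
the job is handed in; nothing more can be done
```

The blue cartridge is in the dosing port, pushed down against the spring and turned about 96° clockwise, and the job is handed in with the gripper still holding it. I gripped it across the 46 mm sides at 35 N, raised to 42 N before the final push and the turn. It took about 12 s.

**Last checks before hand-in:**
- **Push:** about 9.4 mm by tool height. The wrist force of about 10 N, counting the cartridge's weight, suggests only about 7.4 mm. The turn went freely, so the lugs are under the ledge.
- **Turn:** with the full 0.1 rad of play, the valve itself should be at about 90°. The wrist torque was about 0.17 N m, which fits the valve's return spring.
- **Surroundings:** in the last pictures the red cartridge, the sample bottles, the beaker and the turquoise look-alikes stood where they were.

**One check disagreed:** the yellow bar in the last side picture read about 5° away from the gripper's angle, in the direction of more turn. A finger partly hid the bar, so I trusted the gripper angle. I could not read the valve joints directly, and no state could be read after hand-in.

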